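Close the leaf drill jig on a glass bar and bolt it

ROBOT

A 6-joint arm with a two-finger parallel gripper is mounted at the origin on a cart in front of the work surface, level with it; the furniture and walls round the work are solid. World frame = base frame: x ahead of the robot, y to its left, z up, the work surface at z = 0. Lengths are in m, angles in rad, forces in N, time in s.
With the tool pointing down it reaches from about 0.25 to 0.775 m from the base axis. Payload 4 kg.
Tool frame: the origin (TCP) lies at the very end of the fingers, on their centre line; the grasp point (between the pads) lies 19 mm behind it (tcp_to_grasp is the distance from the TCP to the grasp point, in m); z points along the fingers, y is the line along which they close (so a half turn about z gives the same grasp; the last joint's range is limited). The gripper opens to 94 mm and grips with 3 to 60 N. Pads are 16 mm wide; open, the fingers measure 119 mm over their backs; the gripper's body (75 mm by 177 mm) begins 78 mm behind the grasp point.
Start: joints at [-1.291, 0.087, 1.371, -0, 1.684, -0.103], TCP at [0.205, -0.51, 0.206] pointing down, gripper open.
Joint ranges: [-3.1, 3.1], [-0.76, 2.03], [0.27, 2.55], [-1.08, 4.22], [0.17, 2.65], [-2.57, 2.57]. Speed limits (rad/s): [2.79, 2.79, 3.14, 3.14, 3.14, 3.14].

INTERFACE

Orientations are given as [roll, pitch, yaw] about the fixed x, y, z axes, in that order (R = Rz(yaw) Ry(pitch) Rx(roll)).
In Python, from bench import * gives the robot as it stands.
- The arm moves only by the shell command python3 -m creep, which reads ROWS from standard input. ROWS is a JSON object with one list for each field, all of the same length, 1 to 20, a row being the entries at one place: jaw (the finger opening in m), dx, dy, dz (the shift in units of 50 mm), spin (a turn about the tool's z in units of 0.05 rad); each row shifts and turns the commanded pose from where the row before left it, along the tool's axes as they then stand; what a row does not reach is not made up. A row lasts 1/12 s, in which the tool goes at most 0.0417 m and 0.125 rad, less where a joint would pass 70% of its speed; a pose out of reach is approached as far as the arm can. The fingers move at their own pace and stop on an object; the grip force is fixed at half the most. Time passes only in rows, so rows that do not move let the fingers close. It prints the time, the measured TCP pose, the force, the opening and the grip force at its end. Input that does not fit is refused with a message, and nothing moves.
- get_obs(): the state, without advancing time (a new reading comes with each control period).
- snapshot(name): name is "scene" or "top"; returns a dict with "color" (420x560x3 uint8, blue, green, red), "fx", "fy", "cx", "cy" (pixels), "extrinsics" (4x4, takes a point from world to camera coordinates). Camera axes: x right, y down, z forward; pixel columns grow to the right and rows downward; lengths in m; the calibration is good to about 2 mm. A picture is of the moment at which its call begins. There is no depth.
- close_job(): hands the job in; it is judged then, once.
The state is a dict: "time": time; "joint_positions": joint angles; "qvel": joint speeds; "joint_torque": joint torques, N m; "tool_pos": TCP position; "ee_rot": TCP orientation; "wrist_force": force on the tool from outside, world axes, zero at the start; "wrist_torque": the same for the moment, N m; "width": finger opening in m; "finger_force": force on a finger pad.
Only numpy, scipy, OpenCV 4.12 (cv2) and the standard library are available. Lean on these libraries where they do the work, as an engineer would, in place of code of your own. Each camera call takes 0.05 s, during which the arm holds its last target. There are 200 camera calls.

TASK

Get the drill jig ready for drilling, only pushing with the fingertips: push the glass bar along its rails until its end is up against the jig's end stop, push the hinged leaf over and down until it is fully shut on the bar, then push the slide bolt by its knob fully home over the leaf. The bar is glass, so push gently, do not lift it out of the jig, and leave the other things on the bench where they are.

Things in the scene. Friction and masses are not known exactly. Their poses are not given: they have to be found in the camera images.
- drill_jig: Bare-metal leaf drill jig screwed to the bench, fixed. Origin: on the bench, under the place of the bar's centre when home. z up, +y along the rails towards end stop and hinge, +x away from the robot (yaw varies). Base plate 12 mm thick, x -70..+36, y -96..+84 mm; its top is the floor the bar slides on. Rails x +-13.5 to +-20, y -28..+50, tops z 24 mm; no rails from y -28 to -96.
- end_stop (a point): Middle of the end stop's face, at jig (0, 50, 20) mm; the stop's top is at z 28 mm. The bar is home when its +y end touches this face.
- glass_bar: Loose blue glass bar, 25 (x) x 100 (y) x 18 mm (z), about 0.14 kg, lying between the rails along jig y, 1 mm play each side. Origin: centre of its underside. It starts 18 to 38 mm short of the end stop, its -y end sticking out of the rails over the open floor; home, its origin is at jig (0, 0, 12) mm. A light push (about 1 N) on its -y end slides it.
- leaf (a joint): Angle of the hinged steel leaf, rad: 0 = shut (level over the bar), 1.57 = upright, 2.0 = widest. Starts open, 1.3 to 1.85; a stiff hinge keeps it wherever it is left; about 3 N near the nose, towards jig -y and then down, shuts it. Under the nose a heel 16 mm deep drops in behind the bar's -y end with 2.5 mm play: if the bar is not home the heel lands on it and the leaf stays up.
- hinge_pin (a point): Middle of the leaf's hinge pin, at jig (0, 68, 36) mm; the pin runs along jig x, between two cheeks x +-22.5 to +-31, y 58..78 mm, up to z 46 mm.
- leaf_nose (a point): Middle of the nose edge on the leaf's top face (looks up when shut, to jig +y when upright), 132 mm from the pin and 4 mm above its level; follows the leaf. Leaf 40 mm wide (x +-20), 8 mm thick; a thumb lip reaches 9 mm past the nose; a brass bush 28 mm across stands 5 mm proud of the top face 68 mm from the pin. Shut: top at jig z 40, nose at y -64 mm.
- bolt (a joint): Travel of the slide bolt in m, along jig +x: 0 = drawn back, 0.020 = fully home (end of travel, 17 mm over the leaf's edge). Starts at 0 to 0.002; about 2 N of friction; stays where left. It passes 1.5 mm above the shut leaf; it cannot go over a leaf that is not shut, nor can the leaf shut past a bolt that is home.
- bolt_knob (a point): Middle of the bolt's black upright knob, 13 mm in diameter, z 55 to 71 mm (this point z 61.5), at jig (-58, -35) mm drawn back, (-38, -35) mm home; follows the bolt. The bolt's housing round it is fixed: x -66..-23, y -48..-22 mm, tops z 51 mm beside the knob and 54 mm at the strap in front of it (x -31..-23).
- suction_dop: Loose hand tool: black rubber cup 52 mm across with an upright wooden stick, 62 mm tall, standing behind the jig. Not to be disturbed. Origin: centre of its underside.
- glass_octagon: Loose pale eight-sided glass piece, 55 mm across, 42 mm tall, behind the jig. Not to be disturbed. Origin: centre of its underside.
- brass_weight: Loose small brass weight with a knob, 32 mm across, 28 mm tall, behind the jig. Not to be disturbed. Origin: centre of its underside.
- caliper: Loose metal caliper 61x190x10 mm lying beyond the jig's hinge end. Not to be disturbed. Origin: centre of its underside.
- marker: Loose white marker 19x123x20 mm lying between the jig and the robot. Not to be disturbed. Origin: centre of its underside.
- flat_brush: Loose flat brush with wooden handle 43x161x13 mm lying beyond the jig's open end. Not to be disturbed. Origin: centre of its underside.
Not all that is in view belongs to the job. Leave any brown look-alike of the glass_bar alone.

How it is judged:
On the way, in this order (a step that is already met when the one before it is completed fails the run):
1. the bar has been pushed up to the end stop (y of glass_bar in the frame of drill_jig between -0.006 and 0.003 m and z of glass_bar in the frame of drill_jig between 0.009 and 0.016 m and angle between the y axis of glass_bar and the y axis of drill_jig, either way round below 0.08 rad), for 0.05 s.
2. the leaf has been pushed shut on the bar (value of joint leaf below 0.04 rad), for 0.1 s.
3. the bolt has been pushed home over the leaf (value of joint bolt above 0.017 m), for 0.1 s.
At the end, for the whole second after the job is handed in: The glass bar lies flat in the rails with its end within 3.5 mm of the end stop, the leaf is shut (below 0.04 rad), the bolt is out by more than 17 of its 20 mm over the leaf, and all is at rest (y of glass_bar in the frame of drill_jig between -0.0035 and 0.003 m and z of glass_bar in the frame of drill_jig between 0.009 and 0.016 m and angle between the y axis of glass_bar and the y axis of drill_jig, either way round below 0.08 rad and value of joint leaf below 0.04 rad and value of joint bolt above 0.017 m and linear speed of glass_bar below 0.01 m/s and velocity of joint leaf below 0.05 rad/s and velocity of joint bolt below 0.01 m/s); the robot touches nothing.
It fails at once if the glass bar was lifted (more than 12 mm above the jig's floor) instead of pushed (height (world z) of glass_bar above 0.024 m).
It fails at once if the glass bar was pressed hard (over 60 N by the fingers or the leaf) (contact force between any of the fingers, leaf and glass_bar above 60 N).
It fails at once if another thing on the bench was moved by more than 25 mm (distance of any of suction_dop, glass_octagon, brass_weight, caliper, marker, flat_brush from where it was at the start of the episode above 0.025 m).
It also fails if it takes over 51 s, if anything falls off the work surface, if the arm or the gripper's body presses on something with over 40 N, if the wrist force passes 120 N, or if a joint passes its speed limit or range.

## Working session

There is one attempt and no reset: what is moved stays moved. The work goes in short steps, Python scripts to look and compute and a shell command to move; the robot and the scene stay as the last step left them, time stands still between calls to the robot, and variables do not carry over. Pictures are saved under pics/ and viewed, at most 10 in all, crops included, and the job is handed in when it is done.

```bash
mkdir -p pics; python3 - <<'E'
from bench import *
import cv2,numpy as np
for n in("scene","top"):
    s=snapshot(n); cv2.imwrite(f"pics/{n}0.png",cv2.resize(s["color"],(800,600),interpolation=cv2.INTER_CUBIC))
    np.savez(n+"0.npz",**s); print(n,s["fx"],s["fy"],s["cx"],s["cy"],np.round(s["extrinsics"],3).tolist())
o=get_obs();print(o["time"],o["tool_pos"],o["ee_rot"],o["width"])
E
```

```text
scene 420.9726124924688 420.9726124924688 284.2535921720169 206.22613342535226 [[0.906, -0.423, 0.017, -0.516], [-0.267, -0.603, -0.752, 0.224], [0.329, 0.677, -0.659, 0.728], [0.0, 0.0, 0.0, 1.0]]
top 443.6204756240571 443.6204756240571 275.2784897105399 207.53961682061117 [[0.039, -0.999, 0.006, -0.024], [-0.976, -0.039, -0.215, 0.581], [0.215, 0.003, -0.977, 0.786], [0.0, 0.0, 0.0, 1.0]]
0.1 [ 0.2052716  -0.50974065  0.20442993] [-3.13964383e+00 -1.47492487e-04  3.82777782e-01] 0.09387459287242593
```

View pics/scene0.png

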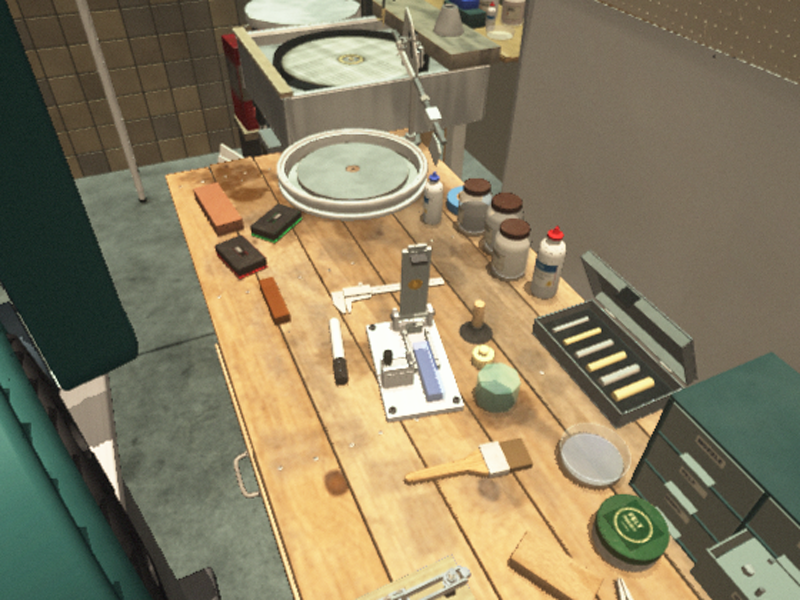

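View pics/top0.png

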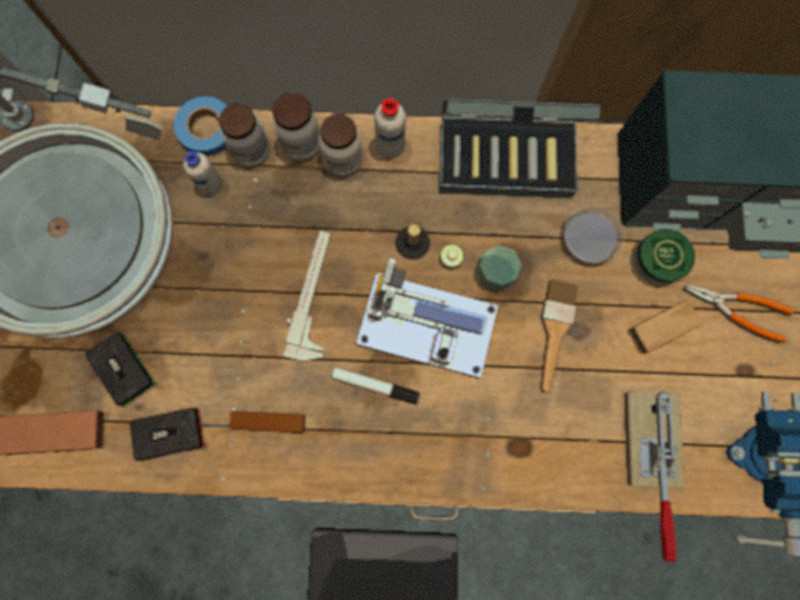

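Both views show the jig: at about (430,325) in the top view and (415,370) in the scene view. The leaf is upright and the bar is short of the stop. I'll enlarge both views.

```bash
python3 - <<'E'
import cv2,numpy as np
a=np.load("top0.npz")["color"][178:268,240:360]; b=np.load("scene0.npz")["color"][165:300,245:335]
cv2.imwrite("pics/topc.png",cv2.resize(a,(800,600),interpolation=cv2.INTER_CUBIC))
cv2.imwrite("pics/scenec.png",cv2.resize(b,(400,600),interpolation=cv2.INTER_CUBIC))
E
```

```text
(no output)
```

View pics/topc.png

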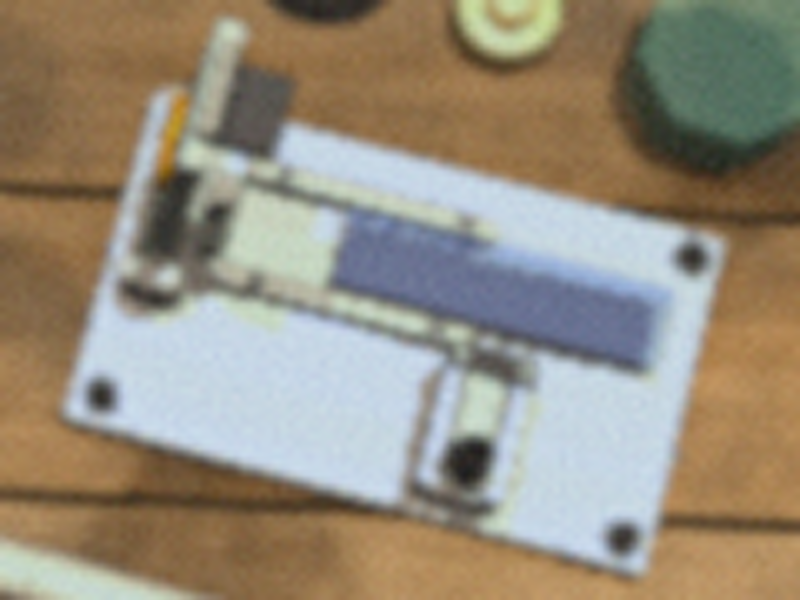

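View pics/scenec.png

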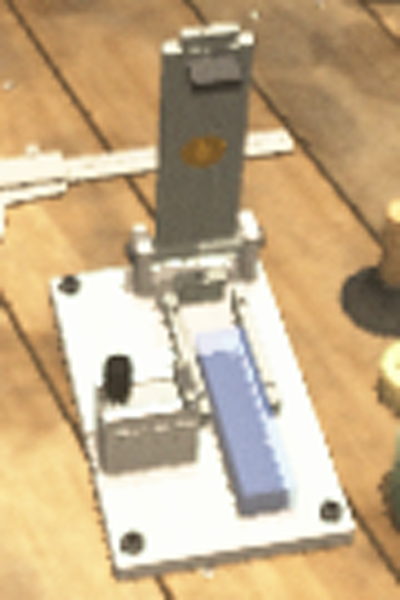

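```bash
cat > h.py <<'E'
import numpy as np
from scipy.optimize import least_squares
S={n:dict(np.load(n+"0.npz")) for n in("top","scene")}
def proj(n,P):
    s=S[n];E=s["extrinsics"];c=np.asarray(P)@E[:3,:3].T+E[:3,3]
    return np.c_[s["fx"]*c[:,0]/c[:,2]+s["cx"],s["fy"]*c[:,1]/c[:,2]+s["cy"]]
def Rz(a): return np.array([[np.cos(a),-np.sin(a),0],[np.sin(a),np.cos(a),0],[0,0,1]])
def j2w(p,P): return np.atleast_2d(P)/1000@Rz(p[2]).T+[p[0],p[1],0]
tc=lambda q:np.array(q)/(20/3)+[240,178]-.4
sc=lambda q:np.array(q)/(40/9)+[245,165]-.4
E
cat > fit.py <<'E'
from h import *
np.set_printoptions(precision=4,suppress=True)
J=[[36,-96,12],[-70,-96,12],[-70,84,12],[36,84,12]]
T=tc([[724,240],[643,575],[65,415],[155,95]]); Sp=sc([[353,530],[115,570],[52,280]])
def f(p): return np.r_[(proj("top",j2w(p,J))-T).ravel(),(proj("scene",j2w(p,J[:3]))-Sp).ravel()]
r=least_squares(f,[.45,0,0]);p=r.x;print(p,r.fun)
rt=least_squares(lambda p:(proj("top",j2w(p,J))-T).ravel(),[.45,0,0]).x;print("top only",rt)
for n,z,q in(("top",30,tc([[640,370],[668,290],[338,287],[355,212]])),("scene",30,sc([[237,490],[287,482]]))):
    for k in q:
        g=least_squares(lambda a:(proj(n,j2w(p,[[a[0],a[1],z]]))-k).ravel(),[0,0]);print("bar",n,g.x)
def leaf(a,x,r,h): return [x,68-r*np.cos(a)+h*np.sin(a),36+r*np.sin(a)+h*np.cos(a)]
for n,L,q in(("scene",[(-20,132,-4),(20,132,-4)],sc([[165,50],[250,42]])),):
    g=least_squares(lambda a:(proj(n,j2w(p,[leaf(a[0],*l) for l in L]))-q).ravel(),[1.5]);print("leaf",g.x,g.fun)
K=[-58,-35,71];print("knob top pred",(proj("top",j2w(p,[K]))-[240,178])*20/3,(proj("scene",j2w(p,[K]))-[245,165])*40/9)
for n in S: print(n,"cam",-S[n]["extrinsics"][:3,:3].T@S[n]["extrinsics"][:3,3])
for q in ([0,50,20],[0,-96,12],[-58,-35,61.5],[0,68,36],[0,68,168]): print(q,j2w(p,q))
np.save("p.npy",p)
E
python3 fit.py
```

```text
[ 0.5724 -0.0485 -0.2288] [ 0.5818  0.2916  0.4182  0.6642 -0.3688  0.7173  0.4464 -0.807   0.7456
 -0.4137  0.1778 -0.7363 -0.6493 -0.7581]
top only [ 0.5728 -0.0478 -0.2245]
bar top [-12.843  -77.7837]
bar top [ 12.7063 -80.1341]
bar top [-12.4168  14.5701]
bar top [10.9298 15.536 ]
bar scene [-14.0203 -79.721 ]
bar scene [  8.1683 -79.5893]
leaf [1.4945] [-0.1081  0.1004  0.9745 -0.4046]
knob top pred [[470.5863 458.1515]] [[114.9207 361.902 ]]
top cam [ 0.3993 -0.0033  0.8925]
scene cam [ 0.2881 -0.5761  0.6569]
[0, 50, 20] [[0.5837 0.0002 0.02  ]]
[0, -96, 12] [[ 0.5506 -0.142   0.012 ]]
[-58, -35, 61.5] [[ 0.508  -0.0694  0.0615]]
[0, 68, 36] [[0.5878 0.0178 0.036 ]]
[0, 68, 168] [[0.5878 0.0178 0.168 ]]
```

The jig is at about (0.572, -0.049) with yaw -0.229. The bar's -y end is at jig y of about -79, so it needs about 29 mm of travel. The leaf is at about 1.49 rad. First I'll turn the tool so its x lies along jig y, closing the fingers on the way.

The rows are not in the units I measure in: shifts go in units of 50 mm and turns go in units of 0.05 rad. I convert before sending: -0.12 rad is -2.4.

```bash
cat >> h.py <<'E'
def to(*T):
    "tool-axis deltas from current pose through jig-frame TCP targets (mm)"
    from bench import get_obs
    from scipy.spatial.transform import Rotation as R
    p=np.load("p.npy");o=get_obs();M=R.from_euler("xyz",o["ee_rot"]).as_matrix();c=np.array(o["tool_pos"])
    print("t",round(o["time"],2),"jig TCP",np.round((c-[p[0],p[1],0])@Rz(p[2])*1000,1),"turn left",round(-(np.pi/2+p[2]-o["ee_rot"][2]),3),"F jig",np.round(np.array(o["wrist_force"])@Rz(p[2]),1))
    for t in T:
        w=j2w(p,t)[0]; print(t,np.round(M.T@(w-c),4)); c=w
E
echo '{"jaw":[0,0,0,0,0,0,0,0,0],"dx":[0,0,0,0,0,0,0,0,0],"dy":[0,0,0,0,0,0,0,0,0],"dz":[0,0,0,0,0,0,0,0,0],"spin":[-2.4,-2.4,-2.4,-2.4,-2.4,-2.4,-2.4,-2.4,0]}' | python3 -m creep
python3 -c "
from h import *
to([0,-110,120],[0,-110,19])"
```

```text
time: 0.85
tool_pos: [0.2053, -0.5099, 0.2048]
ee_rot: [-3.141, -0.001, 1.345]
wrist_force: [-0.7, -0.5, -0.2]
width: 0.0374
finger_force: 0.0
t 0.85 jig TCP [-252.8 -532.7  204.8] turn left 0.003 F jig [-0.5 -0.6 -0.2]
[0, -110, 120] [0.4219 0.254  0.0851]
[0, -110, 19] [-1.00e-04  1.00e-04  1.01e-01]
```

```bash
echo '{"jaw":[0,0,0,0,0,0,0,0,0,0,0,0,0,0,0],"dx":[0.6,0.6,0.6,0.6,0.6,0.6,0.6,0.6,0.6,0.6,0.6,0.6,0.6,0.6,0],"dy":[0.36,0.36,0.36,0.36,0.36,0.36,0.36,0.36,0.36,0.36,0.36,0.36,0.36,0.36,0],"dz":[0.12,0.12,0.12,0.12,0.12,0.12,0.12,0.12,0.12,0.12,0.12,0.12,0.12,0.12,0],"spin":[0,0,0,0,0,0,0,0,0,0,0,0,0,0,0]}' | python3 -m creep
python3 -c "
from h import *
to([0,-110,120],[0,-110,19])"
```

```text
time: 2.1
tool_pos: [0.5481, -0.153, 0.1193]
ee_rot: [-3.14, -0.003, 1.346]
wrist_force: [-0.9, 0.5, -0.4]
width: 0.0007
finger_force: 0.0
t 2.1 jig TCP [ 1.000e-01 -1.073e+02  1.193e+02] turn left 0.004 F jig [-1.   0.3 -0.4]
[0, -110, 120] [-0.0027 -0.0001 -0.0008]
[0, -110, 19] [-0.0003  0.0002  0.101 ]
```

Scaled: -0.003 m is -0.06, 0.025 m is 0.5.

```bash
echo '{"jaw":[0,0,0,0,0,0,0,0,0,0,0,0,0,0],"dx":[-0.06,0,0,0,0,0.16,0.16,0.08,0.08,0.08,0.08,0.08,0.08,0],"dy":[0,0,0,0,0,0,0,0,0,0,0,0,0,0],"dz":[0.5,0.5,0.5,0.5,0,0,0,0,0,0,0,0,0,0],"spin":[0,0,0,0,0,0,0,0,0,0,0,0,0,0]}' | python3 -m creep
python3 -c "
from h import *
to([0,-58,19])"
```

```text
time: 3.27
tool_pos: [0.5544, -0.1211, 0.0216]
ee_rot: [3.141, -0.001, 1.343]
wrist_force: [0.7, -0.8, 0.4]
width: 0.0007
finger_force: 0.0
t 3.27 jig TCP [ -1.  -74.8  21.6] turn left 0.001 F jig [ 0.9 -0.6  0.4]
[0, -58, 19] [0.0168 0.001  0.0026]
```

```bash
echo '{"jaw":[0,0,0,0,0,0],"dx":[0.06,0.06,0.06,0.04,0,0],"dy":[0,0,0,0,0,0],"dz":[0,0,0,0,0,0],"spin":[0,0,0,0,0,0]}' | python3 -m creep; python3 -c "
from h import *
to([0,-58,19])"; python3 - <<'E'
from bench import *
import cv2
s=snapshot("top")["color"][178:268,240:360]; b=snapshot("scene")["color"][205:300,255:335]
cv2.imwrite("pics/t1.png",cv2.hconcat([cv2.resize(s,(480,360),interpolation=3),cv2.resize(b,(303,360),interpolation=3)]))
E
```

```text
time: 3.77
tool_pos: [0.5566, -0.1108, 0.0213]
ee_rot: [-3.141, -0.001, 1.343]
wrist_force: [-0.2, -0.3, 0.5]
width: 0.0005
finger_force: 0.0
t 3.77 jig TCP [ -1.2 -64.3  21.3] turn left 0.001 F jig [-0.1 -0.3  0.5]
[0, -58, 19] [0.0063 0.0012 0.0023]
```

View pics/t1.png

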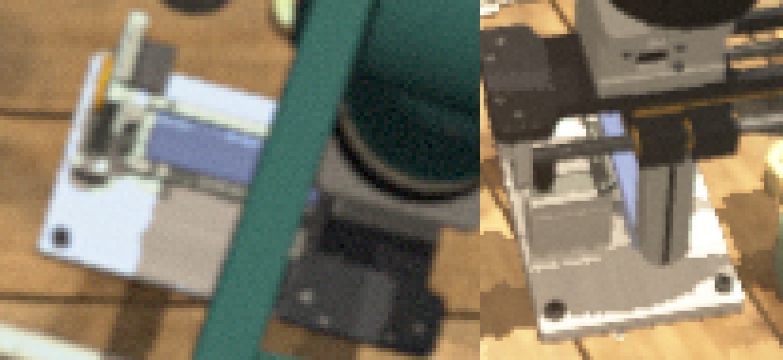

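The picture shows the bar sliding: its +y end is at about (150,145), close to the stop. I'll keep pushing in small steps and watch the force.

```bash
for i in 1; do echo '{"jaw":[0,0,0,0],"dx":[0.04,0.04,0.02,0],"dy":[0,0,0,0],"dz":[0,0,0,0],"spin":[0,0,0,0]}' | python3 -m creep; done; python3 -c "
from h import *
to([0,-58,19])"; echo '{"jaw":[0,0,0],"dx":[0.02,0.02,0],"dy":[0,0,0],"dz":[0,0,0],"spin":[0,0,0]}' | python3 -m creep; python3 -c "
from h import *
to([0,-58,19])"
```

```text
time: 4.2
tool_pos: [0.5578, -0.1061, 0.0214]
ee_rot: [-3.141, -0.0, 1.343]
wrist_force: [0.0, 0.1, 0.5]
width: 0.0007
finger_force: 0.0
t 4.2 jig TCP [ -1.1 -59.4  21.4] turn left 0.001 F jig [-0.   0.1  0.5]
[0, -58, 19] [0.0014 0.0011 0.0024]
time: 4.45
tool_pos: [0.5582, -0.105, 0.0215]
ee_rot: [3.142, 0.001, 1.343]
wrist_force: [0.2, -2.7, 0.4]
width: 0.0004
finger_force: 1.1
t 4.45 jig TCP [ -1.  -58.3  21.5] turn left 0.001 F jig [ 0.8 -2.6  0.4]
[0, -58, 19] [0.0003 0.001  0.0025]
```

Force is rising, right at the expected home position. One more small nudge to confirm.

```bash
echo '{"jaw":[0,0,0],"dx":[0.02,0,0],"dy":[0,0,0],"dz":[0,0,0],"spin":[0,0,0]}' | python3 -m creep; python3 -c "
from h import *
to([0,-58,19])"
```

```text
time: 4.7
tool_pos: [0.5582, -0.105, 0.0215]
ee_rot: [3.142, 0.003, 1.343]
wrist_force: [-1.2, -4.4, -1.0]
width: 0.0003
finger_force: 2.6
t 4.7 jig TCP [ -1.  -58.2  21.5] turn left 0.001 F jig [-0.1 -4.5 -1. ]
[0, -58, 19] [0.0002 0.001  0.0025]
```

The bar is on the stop (-4.5 N, no motion). Now I'll back off, rise, pass over the leaf and come down behind it.

Scaled: -0.04 m is -0.8, 0.04 m is 0.8.

```bash
echo '{"jaw":[0,0,0,0,0,0,0,0,0,0,0,0,0,0],"dx":[-0.2,-0.2,0,0,0,0,0,0,0.8,0.8,0.8,0.8,0.6,0],"dy":[0,0,0,0,0,0,0,0,0,0,0,0,0,0],"dz":[0,0,-0.6,-0.8,-0.8,-0.8,-0.8,0,0,0,0,0,0,0],"spin":[0,0,0,0,0,0,0,0,0,0,0,0,0,0]}' | python3 -m creep; python3 -c "
from h import *
to([0,110,210],[0,110,143],[0,80,143])"; python3 - <<'E'
from bench import *
import cv2
b=snapshot("scene")["color"][145:300,225:355]
cv2.imwrite("pics/s2.png",cv2.resize(b,(503,600),interpolation=3))
E
```

```text
time: 5.87
tool_pos: [0.5974, 0.0675, 0.2108]
ee_rot: [-3.141, -0.004, 1.349]
wrist_force: [-0.4, -0.8, -0.5]
width: 0.0004
finger_force: 0.0
t 5.87 jig TCP [ -2.  118.7 210.8] turn left 0.007 F jig [-0.2 -0.9 -0.5]
[0, 110, 210] [-0.0087  0.0019  0.0008]
[0, 110, 143] [-0.0003  0.0001  0.067 ]
[0, 80, 143] [-0.03   -0.0002 -0.0001]
```

View pics/s2.png

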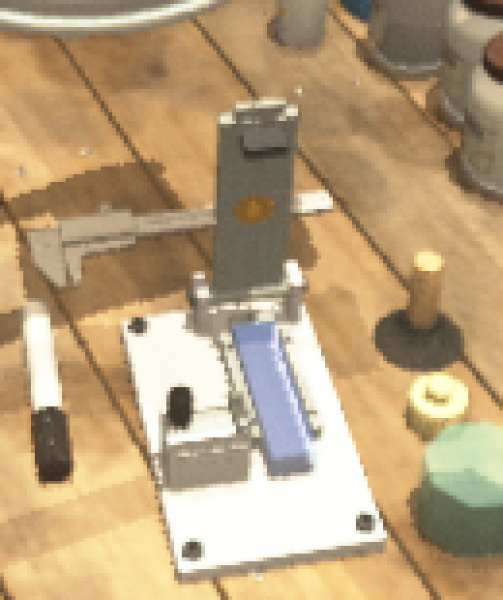

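Scaled: 0.03 m is 0.6, -0.008 m is -0.16.

```bash
echo '{"jaw":[0,0,0],"dx":[-0.16,0,0],"dy":[0.04,0,0],"dz":[0.6,0.6,0],"spin":[0,0,0]}' | python3 -m creep; python3 -c "
from h import *
c=proj('scene',[[.5974,.0675,.2108]]);print('tcp px',c)
r=112
L=[[0,68-r*np.cos(a)+4*np.sin(a)+8,36+r*np.sin(a)+4*np.cos(a)] for a in np.arange(1.5,-.01,-.1)]
to([0,90,150],*[list(np.round(l,1)) for l in L])"
```

```text
time: 6.17
tool_pos: [0.593, 0.0522, 0.1442]
ee_rot: [-3.129, 0.003, 1.341]
wrist_force: [-1.1, 0.1, -1.9]
width: 0.0004
finger_force: 0.0
tcp px [[284.23725043 137.83965674]]
t 6.17 jig TCP [ -2.8 102.7 144.2] turn left -0.001 F jig [-1.  -0.1 -1.9]
[0, 90, 150] [-0.0127  0.0027 -0.0058]
[np.float64(0.0), np.float64(72.1), np.float64(148.0)] [-0.0179  0.      0.0021]
[np.float64(0.0), np.float64(60.9), np.float64(147.1)] [-0.0112  0.      0.0009]
[np.float64(0.0), np.float64(49.9), np.float64(145.0)] [-0.011   0.      0.0021]
[np.float64(0.0), np.float64(39.1), np.float64(141.8)] [-0.0108  0.0001  0.0032]
[np.float64(0.0), np.float64(28.8), np.float64(137.6)] [-0.0103  0.0001  0.0042]
[np.float64(0.0), np.float64(18.9), np.float64(132.4)] [-0.0099  0.0001  0.0052]
[np.float64(0.0), np.float64(9.5), np.float64(126.2)] [-0.0094  0.0001  0.0062]
[np.float64(0.0), np.float64(0.8), np.float64(119.1)] [-0.0087  0.0001  0.0071]
[np.float64(0.0), np.float64(-7.1), np.float64(111.2)] [-0.0079  0.0001  0.0079]
[np.float64(0.0), np.float64(-14.2), np.float64(102.5)] [-0.0071  0.0001  0.0087]
[np.float64(0.0), np.float64(-20.4), np.float64(93.2)] [-0.0062  0.0001  0.0093]
[np.float64(0.0), np.float64(-25.6), np.float64(83.3)] [-0.0052  0.0001  0.0099]
[np.float64(0.0), np.float64(-29.8), np.float64(72.9)] [-0.0042  0.0001  0.0104]
[np.float64(0.0), np.float64(-33.0), np.float64(62.2)] [-0.0032  0.0001  0.0107]
[np.float64(0.0), np.float64(-35.0), np.float64(51.2)] [-0.002   0.0001  0.011 ]
[np.float64(0.0), np.float64(-36.0), np.float64(40.0)] [-0.001   0.0001  0.0112]
```

Scaled: -0.011 m is -0.22, -0.01 m is -0.2.

```bash
echo '{"jaw":[0,0,0,0,0,0,0,0,0],"dx":[-0.2,-0.2,-0.22,-0.22,-0.22,-0.22,-0.2,-0.2,0],"dy":[0.04,0,0,0,0,0,0,0,0],"dz":[-0.08,0,0,0.02,0.04,0.06,0.08,0.1,0],"spin":[0,0,0,0,0,0,0,0,0]}' | python3 -m creep; python3 -c "
from h import *
to([0,18.9,132.4])"
```

```text
time: 6.92
tool_pos: [0.5787, -0.0305, 0.1388]
ee_rot: [-3.139, 0.002, 1.341]
wrist_force: [0.2, -0.4, -0.2]
width: 0.0004
finger_force: 0.0
t 6.92 jig TCP [  2.1  18.9 138.8] turn left -0.001 F jig [ 0.3 -0.3 -0.2]
[0, 18.9, 132.4] [ 0.     -0.002   0.0064]
```

Scaled: -0.009 m is -0.18, 0.009 m is 0.18.

```bash
echo '{"jaw":[0,0,0,0],"dx":[-0.18,-0.18,-0.16,-0.14],"dy":[-0.02,-0.02,0,0],"dz":[0.14,0.14,0.16,0.18],"spin":[0,0,0,0]}' | python3 -m creep; python3 -c "
from h import *
to([0,-14.2,102.5])"; python3 - <<'E'
from bench import *
import cv2
b=snapshot("scene")["color"][125:300,205:365]
cv2.imwrite("pics/s3.png",cv2.resize(b,(548,600),interpolation=3))
E
```

```text
time: 7.25
tool_pos: [0.5703, -0.061, 0.1086]
ee_rot: [-3.141, 0.001, 1.343]
wrist_force: [0.9, 0.4, -0.4]
width: 0.0004
finger_force: 0.4
t 7.25 jig TCP [  0.8 -12.7 108.6] turn left 0.001 F jig [ 0.7  0.6 -0.4]
[0, -14.2, 102.5] [-0.0015 -0.0008  0.0061]
```

View pics/s3.png

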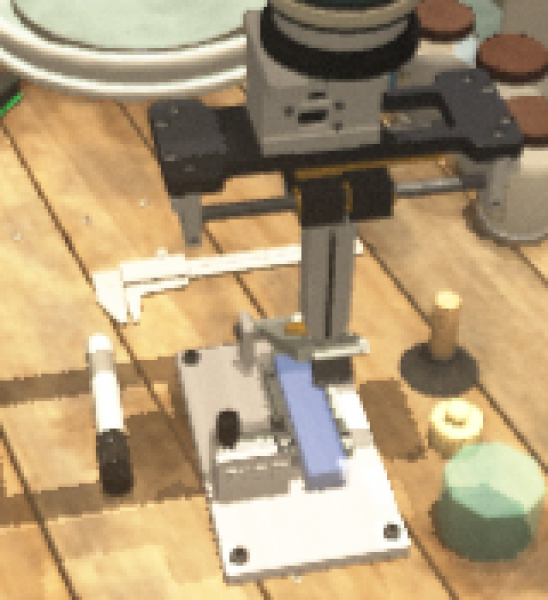

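The leaf is following the fingertips, now about 0.65 rad, and the bar is still home. I'll carry on down the arc, slowing near the end.

```bash
echo '{"jaw":[0,0,0,0,0,0,0,0],"dx":[-0.12,-0.1,-0.08,-0.06,-0.04,-0.02,0,0],"dy":[-0.02,0,0,0,0,0,0,0],"dz":[0.24,0.2,0.2,0.2,0.2,0.12,0.08,0],"spin":[0,0,0,0,0,0,0,0]}' | python3 -m creep; python3 -c "
from h import *
to([0,-36,40])"
```

```text
time: 7.97
tool_pos: [0.5641, -0.08, 0.046]
ee_rot: [-3.139, -0.0, 1.343]
wrist_force: [-0.0, -0.5, -1.4]
width: 0.0002
finger_force: 0.0
t 7.97 jig TCP [ -0.9 -32.6  46. ] turn left 0.001 F jig [ 0.1 -0.5 -1.4]
[0, -36, 40] [-0.0034  0.0009  0.006 ]
```

Scaled: -0.002 m is -0.04, 0.002 m is 0.04.

```bash
echo '{"jaw":[0,0,0,0,0],"dx":[-0.04,0,0,0,0],"dy":[0,0,0,0,0],"dz":[0.04,0.04,0.04,0,0],"spin":[0,0,0,0,0]}' | python3 -m creep; python3 -c "
from h import *
to([0,-36,40])";  echo '{"jaw":[0,0,0],"dx":[0,0,0],"dy":[0,0,0],"dz":[0.04,0,0],"spin":[0,0,0]}' | python3 -m creep; python3 -c "
from h import *
to([0,-36,40])"
```

```text
time: 8.38
tool_pos: [0.5646, -0.0822, 0.0416]
ee_rot: [3.141, -0.0, 1.343]
wrist_force: [-0.3, 0.5, -0.2]
width: 0.0003
finger_force: 0.0
t 8.38 jig TCP [  0.  -34.6  41.6] turn left 0.001 F jig [-0.4  0.5 -0.2]
[0, -36, 40] [-0.0014 -0.      0.0016]
time: 8.63
tool_pos: [0.5649, -0.0823, 0.0403]
ee_rot: [3.14, 0.0, 1.343]
wrist_force: [-0.1, -0.2, 2.4]
width: 0.0005
finger_force: 1.7
t 8.63 jig TCP [  0.4 -34.7  40.3] turn left 0.001 F jig [-0.  -0.2  2.4]
[0, -36, 40] [-0.0013 -0.0004  0.0003]
```

Scaled: 0.002 m is 0.04, 0.001 m is 0.02.

```bash
echo '{"jaw":[0,0,0,0],"dx":[0,0,0,0],"dy":[0,0,0,0],"dz":[0.04,0.02,0,0],"spin":[0,0,0,0]}' | python3 -m creep; python3 -c "
from h import *
to([0,-36,80],[-95,-35,80],[-95,-35,59])"
```

```text
time: 8.97
tool_pos: [0.565, -0.0823, 0.04]
ee_rot: [3.14, 0.0, 1.343]
wrist_force: [-6.2, 0.8, 15.0]
width: 0.0004
finger_force: 7.2
t 8.97 jig TCP [  0.5 -34.7  40. ] turn left 0.001 F jig [-6.2 -0.7 15. ]
[0, -36, 80] [-0.0013 -0.0004 -0.04  ]
[-95, -35, 80] [ 0.0011 -0.095  -0.0002]
[-95, -35, 59] [ 0.    -0.     0.021]
```

The leaf is at its hard stop: z 40.0 mm under 15 N, so it's shut. Next is the bolt knob.

```bash
echo '{"jaw":[0,0,0,0,0,0,0,0,0,0,0],"dx":[0,0,0,0,0,0,0,0,0,0,0],"dy":[0,0,0,-0.7,-0.7,-0.52,0,0,0,0,0],"dz":[-0.5,-0.6,0,0,0,0,0,0.4,0.24,0,0],"spin":[0,0,0,0,0,0,0,0,0,0,0]}' | python3 -m creep; python3 -c "
from h import *
to([-95,-35,59],[-57,-35,59])"; python3 - <<'E'
from bench import *
import cv2
b=snapshot("scene")["color"][165:300,225:345]; t=snapshot("top")["color"][178:268,240:360]
cv2.imwrite("pics/s4.png",cv2.hconcat([cv2.resize(b,(400,450),interpolation=3),cv2.resize(t[:,:80],(400,450),interpolation=3)]))
E
```

```text
time: 9.88
tool_pos: [0.4706, -0.0605, 0.0586]
ee_rot: [-3.14, 0.0, 1.343]
wrist_force: [-0.1, 0.1, -0.7]
width: 0.0007
finger_force: 0.0
t 9.88 jig TCP [-96.4 -34.8  58.6] turn left 0.001 F jig [-0.1  0.  -0.7]
[-95, -35, 59] [-0.0002  0.0014 -0.0005]
[-57, -35, 59] [-0.      0.038  -0.0001]
```

View pics/s4.png

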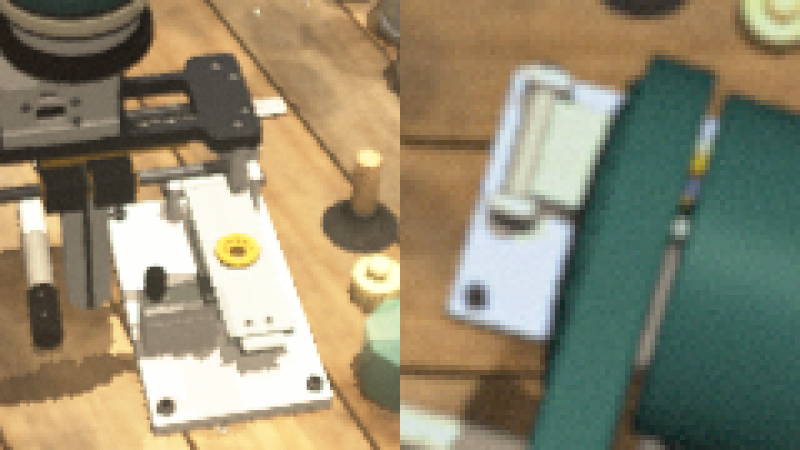

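The leaf lies level and shut, with the fingers left of the knob at (155,280). Now I'll push the knob.

Scaled: 0.007 m is 0.14, 0.005 m is 0.1.

```bash
echo '{"jaw":[0,0,0,0,0,0,0,0],"dx":[0,0,0,0,0,0,0,0],"dy":[0.14,0.14,0.1,0.1,0.08,0.08,0,0],"dz":[0,0,0,0,0,0,0,0],"spin":[0,0,0,0,0,0,0,0]}' | python3 -m creep; python3 -c "
from h import *
to([-57,-35,59])"; echo '{"jaw":[0,0,0,0],"dx":[0,0,0,0],"dy":[0.06,0.06,0,0],"dz":[0,0,0,0],"spin":[0,0,0,0]}' | python3 -m creep; python3 -c "
from h import *
to([-57,-35,59])"
```

```text
time: 10.65
tool_pos: [0.5026, -0.0679, 0.0594]
ee_rot: [3.141, 0.0, 1.343]
wrist_force: [-0.5, 0.0, -0.6]
width: 0.0003
finger_force: 0.0
t 10.65 jig TCP [-63.5 -34.8  59.4] turn left 0.001 F jig [-0.5 -0.1 -0.6]
[-57, -35, 59] [-0.0002  0.0065  0.0004]
time: 10.98
tool_pos: [0.5081, -0.0692, 0.0594]
ee_rot: [3.141, 0.0, 1.343]
wrist_force: [-1.7, 0.2, 0.8]
width: 0.0006
finger_force: 0.5
t 10.98 jig TCP [-57.9 -34.8  59.4] turn left 0.001 F jig [-1.7 -0.1  0.8]
[-57, -35, 59] [-0.0002  0.0009  0.0004]
```

```bash
echo '{"jaw":[0,0,0,0],"dx":[0,0,0,0],"dy":[0.04,0.02,0,0],"dz":[0,0,0,0],"spin":[0,0,0,0]}' | python3 -m creep; python3 -c "
from h import *
to([-57,-35,59])"; echo '{"jaw":[0,0,0],"dx":[0,0,0],"dy":[0.04,0,0],"dz":[0,0,0],"spin":[0,0,0]}' | python3 -m creep; python3 -c "
from h import *
to([-57,-35,59])"
```

```text
time: 11.32
tool_pos: [0.5098, -0.0696, 0.0593]
ee_rot: [-3.139, 0.0, 1.343]
wrist_force: [-4.9, 1.1, 2.5]
width: 0.0005
finger_force: 2.6
t 11.32 jig TCP [-56.2 -34.8  59.3] turn left 0.001 F jig [-5.  -0.1  2.5]
[-57, -35, 59] [-0.0002 -0.0008  0.0003]
time: 11.57
tool_pos: [0.51, -0.0696, 0.0591]
ee_rot: [-3.135, 0.0, 1.343]
wrist_force: [-8.3, 1.0, 5.6]
width: 0.0002
finger_force: 4.7
t 11.57 jig TCP [-56.  -34.8  59.1] turn left 0.001 F jig [-8.3 -1.   5.6]
[-57, -35, 59] [-0.0002 -0.001   0.0001]
```

The bolt is at its end stop: force is climbing with no motion, at the expected position. I'll retreat, rise clear and take a last look.

Scaled: -0.04 m is -0.8, -0.03 m is -0.6.

```bash
echo '{"jaw":[0,0,0,0,0,0,0,0,0,0,0,0,0,0],"dx":[0,0,0,0,0,-0.6,-0.8,-0.8,-0.8,-0.8,-0.8,-0.8,0,0],"dy":[-0.2,-0.3,-0.2,0,0,-0.6,0,0,0,0,0,0,0,0],"dz":[0,0,0,-0.8,-0.8,-0.4,0,0,0,0,0,0,0,0],"spin":[0,0,0,0,0,0,0,0,0,0,0,0,0,0]}' | python3 -m creep; python3 - <<'E'
from bench import *
import cv2
b=snapshot("scene")["color"][165:300,225:345]; t=snapshot("top")["color"][178:268,240:360]
cv2.imwrite("pics/s5.png",cv2.hconcat([cv2.resize(b,(320,360),interpolation=3),cv2.resize(t,(480,360),interpolation=3)]))
E
```

```text
time: 12.73
tool_pos: [0.3919, -0.3178, 0.1571]
ee_rot: [3.141, 0.0, 1.339]
wrist_force: [0.2, -0.0, 0.4]
width: -0.0001
finger_force: 0.0
```

View pics/s5.png

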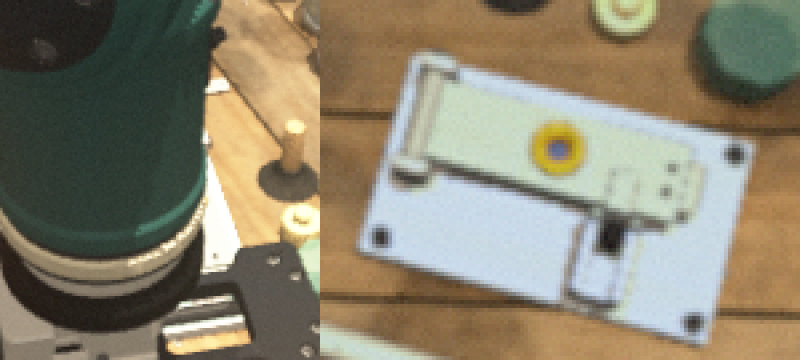

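The top view shows the leaf shut, the bolt out over it with its tip at (620,180), and the knob at the strap (610,237). The robot is clear, so I'll hand it in.

```bash
python3 -c "
from bench import *
print(close_job())"
```

```text
the job is handed in; nothing more can be done
None
```

I handed the job in with the bar against the end stop, the leaf shut and the bolt fully home by the force readings and last top view; the hand-in returned no verdict.

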